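# Hold the hand lens over the small soil dish

## Task

Pick up the hand lens, lift it higher than the row of things in front of you and carry it over the row to the smaller of the two soil dishes behind. Stop with the lens level and centred over that dish, about a centimetre above its rim and touching nothing, so that the soil can be looked at through it; finish while holding it still there, and do not let go. The lens must not touch the dishes, and the dishes and all other things stay where they stand.

Things in the scene. Friction and masses are not known exactly. Their poses are not given: they have to be found in the camera images.
- lens_center (a point): centre of the round lens of the hand lens (half-way up its rim). A flat hand magnifier lying on the worktop in front of the robot and to its left, near the front edge, its handle pointing to the left: a steel ring 70 mm across and 14 mm high round a clear glass, with a straight black handle. Its flat underside (ring and handle alike) is 7 mm below this point. z of the frame is up through the glass (square to it), -x points along the handle. Mass 60 to 100 g.
- lens_grip (a point): centre of the hand lens's black handle, where it is best gripped: 80 mm from the lens's centre along -x of its frame, 9 mm above the flat underside. The handle is a bar 14 mm wide, 18 mm high and 74 mm long (ends 43 and 117 mm from the lens's centre).
- lens: the hand lens as a whole; origin at the ring's centre on the underside, z up through the glass, -x along the handle
- small_dish_rim (a point): centre of the small dish at the height of its rim: a round glass dish, 85 mm across, 16 mm high, wall 2 to 4 mm, filled with dark soil, loose on the worktop (45 g); z is up. It stands behind a row of things (see the tube rack), its place (right or left) swapped at random with the large dish's; the two stand at least 170 mm apart, centre to centre, and the worktop between them is free. The handle of the held lens is too low to lie across the row.
- small_dish: the small dish as a whole; origin at the centre of its underside
- large_dish_rim (a point): the same for the large dish, which is not to be looked at: round glass, 100 mm across, 22 mm high, dark soil too
- large_dish: the large dish as a whole; origin at the centre of its underside
- micro_tube_rack: bystander, left end of the row that stands between the hand lens and the dishes, across the robot's view: white rack of micro tubes, 60 x 150 x 49 mm; origin at the centre of the underside, long along its y
- red_lid_cup: bystander, middle of the row: specimen cup with red screw lid, 69 mm across, 72 mm high; origin under its centre
- waste_tin: bystander, right end of the row: open tin, 66 mm across, 83 mm high (the row's tallest); origin under its centre
- blue_cap_vial: bystander: vial with blue cap, 29 mm across, 54 mm high, to the right of the hand lens near the neck of a gooseneck lamp (fixed, clamped to the front edge at x 0.27, y 0.12, its neck up to 0.23 m high, arching away to the right through x 0.40, y 0); origin under its centre
- tall_vial: bystander: slim vial with blue cap, 25 mm across, 79 mm high, behind the dishes; origin under its centre
- small_beaker: bystander: glass beaker, 48 mm across, 50 mm high, behind on the left; origin under its centre
- pen: bystander: ball pen lying on the left, 10 x 148 x 11 mm; origin at the middle of its underside, long along its y
Mind the look-alikes: they are no part of the job. Leave any orange look-alike of the large_dish alone.

How it is judged (in metres and radians):
On the way, in this order (a step that is already met when the one before it is completed fails the run):
1. the lens, gripped, is lifted higher than the row (its centre over 0.095 m) (contact force between the fingers and lens above 1 N and height (world z) of lens_center above 0.095 m), for 0.1 s.
2. the lens is over the small dish, gripped and above its rim (contact force between the fingers and lens above 1 N and horizontal distance between lens_center and small_dish_rim below 0.02 m and z of lens_center in the frame of small_dish_rim above 0.009 m), for 0.2 s.
At the end, for the whole second after the job is handed in: The fingers hold the lens still; its centre is within 10 mm of the small dish's axis, its underside 3 to 20 mm above the dish's rim, level within 0.13 rad (7 degrees), touching nothing but the fingers; both dishes and all bystanders stand within 12 mm of where they stood (contact force between the fingers and lens above 1 N and horizontal distance between lens_center and small_dish_rim below 0.01 m and z of lens_center in the frame of small_dish_rim between 0.01 and 0.027 m and angle between lens_center's own z axis and vertical below 0.13 rad and linear speed of lens below 0.02 m/s and angular speed of lens below 0.15 rad/s and contact force between lens and small_dish below 0.05 N and contact force between lens and large_dish below 0.05 N and contact force between lens and micro_tube_rack below 0.05 N and contact force between lens and red_lid_cup below 0.05 N and contact force between lens and waste_tin below 0.05 N and distance of each of small_dish, large_dish, micro_tube_rack, red_lid_cup, waste_tin, blue_cap_vial, tall_vial, small_beaker, pen from where it was at the start of the episode below 0.012 m); the arm keeps its last pose, push and grip.
It fails at once if the lens touches a dish (contact force between lens and small_dish above 1 N or contact force between lens and large_dish above 1 N).
It fails at once if a dish or a bystander is pushed away or knocked over (distance of any of small_dish, large_dish, micro_tube_rack, red_lid_cup, waste_tin, blue_cap_vial, tall_vial, small_beaker, pen from where it was at the start of the episode above 0.02 m or angle between any of micro_tube_rack, red_lid_cup, waste_tin, blue_cap_vial, tall_vial, small_beaker, pen's own z axis and vertical above 0.5 rad).
It also fails if it takes over 54 s, if anything falls off the work surface, if the arm or the gripper's body presses on something with over 40 N, if the wrist force passes 120 N, or if a joint passes its speed limit or range.

## Robot

A 7-joint arm with a two-finger parallel gripper is mounted at the origin on a cart in front of the work surface, level with it; the furniture and walls round the work are solid. World frame = base frame: x ahead of the robot, y to its left, z up, the work surface at z = 0. Lengths are in m, angles in degrees, forces in N, time in s.
With the tool pointing down it reaches from about 0.425 to 1.025 m from the base axis. Payload 3.6 kg.
Tool frame: the origin (TCP) lies midway between the tips of the shut fingers; the grasp point (between the pads) lies 19 mm behind it; z points along the fingers, y is the line along which they close (so a half turn about z gives the same grasp; the last joint's range is limited). The gripper opens to 85 mm and grips with 20 to 120 N. Pads are 22 mm wide; open, the fingers measure 114 mm over their backs; the gripper's body (76 mm by 85 mm) begins 54 mm behind the grasp point. The pads swing forward as they close: fully open they stand 13 mm farther back than shut.
Start: joints at [69.586, 33.873, 2.773, 92.16, -1.908, 54.013, -1.931], TCP at [0.188, -0.7, 0.231] pointing down, gripper open.
Joint ranges: [-153.93, 153.93], [-27.13, 128.08], [-72.61, 78.16], [10.71, 143.7], [-87.88, 267.88], [4.46, 118.87], [-176.78, 176.78]. Speed limits (degrees/s): [147.25, 147.25, 180, 180, 180, 180, 180].

## Interface

Orientations are given as a 3x3 rotation matrix whose columns are the frame's x, y, z axes.
In Python, from station import ctrl, imaging, job_done gives the robot as it stands. The module is installed in compiled form; this text tells all that it offers.
- The arm moves only by the shell command python3 -m creep 'ROWS' [FORCE]. ROWS is JSON, a list of rows, each an object of numbers: "x", "y", "z": the shift along the tool's x, y, z in m; "rx", "ry", "rz": the turn, a rotation vector about the tool's x, y, z in rad; "jaw": the opening in per cent of the stroke, from 0 (shut) to 100 (fully open). A call has 1 to 5 rows; each row shifts and turns the commanded pose from where the row before left it, along the tool's axes as they then stand; what a row does not reach is not made up. A row lasts 1/8 s, in which the tool goes at most 62.5 mm and 10.7 degrees, less where a joint would pass 70% of its speed; a pose out of reach is approached as far as the arm can. A call with a gripper value outside its range is refused whole. The fingers move at their own pace and stop on an object; FORCE is the grip in N (left out, the last holds). Time passes only in rows, so rows that do not move let the fingers close. It gives the time, the measured TCP pose, the force, the opening and the grip force at its end, in the units of the state.
- ctrl.sense(): the state, without advancing time (a new reading comes with each control period).
- imaging.capture(name): name is "side" or "top" or "wrist"; returns (picture, depth): 480x640x3 uint8, red, green, blue; 480x640 float32, m along the optical axis (not along the pixel's ray), 0 where there is no reading.
- imaging.camera_info(name): a dict with "K" (3x3 intrinsics, pixels), "world_from_camera" (4x4, takes a point from camera to world coordinates); the wrist camera has in their place "T_tool_cam" (4x4, takes a point from camera to tool coordinates, whose origin is the TCP and whose axes are the flange's). Camera axes: x right, y down, z forward; pixel columns grow to the right and rows downward; lengths in m; the calibration is good to about 2 mm. A picture is of the moment at which its call begins: read the wrist's pose just before it. camera_info takes no time and is no camera call.
- job_done(): hands the job in; it is judged then, once.
Trained networks look in the newest picture that a camera, given by its name, has taken for a name from the list of things; names that differ only in an ending like _2 or _b are one class to them, and where a whole thing is asked for, a point or a joint stands for the part that bears it (a point fixed in the world has none). Each returns a list of dicts, best first, with "p" (0 to 1); they miss things now and then, are a little off and sometimes report something else, mostly with a low value. They report only what shows in the picture. A call takes as long as a camera call. They do not tell look-alikes from the thing itself.
- imaging.silhouettes(camera, query): "mask" (480x640 bool, what is visible of it) and "bbox" ([centre column, centre row, width, height] in pixels, round what is visible of it).
The state is a dict: "clock": time; "joint_positions": joint angles; "qd": joint speeds; "joint_efforts": joint torques, N m; "eef_pos": TCP position; "ee_rot": TCP orientation; "force": force on the tool from outside, world axes, zero at the start; "moment": the same for the moment, N m; "finger_gap": finger opening in m; "grasp_force": force on a finger pad.
Only numpy, scipy, OpenCV 4.12 (cv2) and the standard library are available. Lean on these libraries where they do the work, as an engineer would, in place of code of your own. Each camera call takes 0.05 s, during which the arm holds its last target. There are 200 camera calls.

## Working session

There is one attempt and no reset: what is moved stays moved. The work goes in short steps, Python scripts to look and compute and a shell command to move; the robot and the scene stay as the last step left them, time stands still between calls to the robot, and variables do not carry over. Pictures are saved under pics/ and viewed, at most 10 in all, crops included, and the job is handed in when it is done.

```bash
mkdir -p pics; cat > h.py <<'E'
import numpy as np, cv2
from station import ctrl, imaging, job_done
def pts(cam,depth,mask=None):
    i=imaging.camera_info(cam); K=np.array(i["K"])
    if "world_from_camera" in i: T=np.array(i["world_from_camera"])
    else:
        s=ctrl.sense(); W=np.eye(4); W[:3,:3]=s["ee_rot"]; W[:3,3]=s["eef_pos"]; T=W@np.array(i["T_tool_cam"])
    v,u=np.mgrid[:480,:640]; d=depth
    P=np.stack([(u-K[0,2])/K[0,0]*d,(v-K[1,2])/K[1,1]*d,d],-1)@T[:3,:3].T+T[:3,3]
    return P if mask is None else P[mask&(d>0)]
E
python3 - <<'E'
from h import *
s=ctrl.sense(); print(s["clock"],s["eef_pos"],np.round(s["ee_rot"],3).tolist(),s["finger_gap"])
for c in["top","side"]:
    im,d=imaging.capture(c); cv2.imwrite(f"pics/{c}0.png",im[...,::-1]); np.savez(f"{c}0.npz",im=im,d=d)
    for q in["lens","small_dish","large_dish","micro_tube_rack","red_lid_cup","waste_tin","blue_cap_vial","tall_vial","small_beaker","pen"]:
        for r in imaging.silhouettes(c,q):
            if r["p"]<.3: continue
            p=pts(c,d,r["mask"]); 
            if len(p): print(c,q,round(r["p"],2),np.round(r["bbox"]),"min",np.round(np.percentile(p,2,0),3),"max",np.round(np.percentile(p,98,0),3))
E
```

```text
0.0 [ 0.18813572 -0.69931552  0.2301188 ] [[0.966, 0.26, -0.001], [0.26, -0.966, 0.002], [-0.0, -0.002, -1.0]] 0.08547568941639977
top lens 0.62 [331. 331.  87.  35.] min [0.355 0.115 0.003] max [0.415 0.253 0.018]
top lens 0.53 [398. 141.  21.  24.] min [0.722 0.053 0.003] max [0.753 0.074 0.079]
top small_dish 0.64 [368. 204.  49.  47.] min [ 0.58   0.077 -0.   ] max [0.659 0.155 0.015]
top small_dish 0.33 [398. 139.  19.  23.] min [0.722 0.053 0.002] max [0.746 0.074 0.079]
top large_dish 0.86 [260. 201.  52.  50.] min [ 0.579  0.267 -0.   ] max [0.673 0.359 0.021]
top large_dish 0.63 [448. 211.  53.  54.] min [ 0.564 -0.085  0.   ] max [0.658 0.01  0.021]
top micro_tube_rack 0.92 [283. 262.  93.  43.] min [0.478 0.196 0.   ] max [0.538 0.341 0.049]
top red_lid_cup 0.91 [360. 254.  43.  39.] min [0.486 0.105 0.063] max [0.548 0.167 0.073]
top waste_tin 0.88 [406. 263.  42.  43.] min [ 0.473  0.024 -0.001] max [0.536 0.088 0.082]
top blue_cap_vial 0.78 [409. 334.  22.  17.] min [0.367 0.037 0.009] max [0.392 0.061 0.055]
top tall_vial 0.73 [397. 139.  18.  22.] min [ 0.722  0.053 -
[... 699 characters left out ...]
[327. 284.  40.  43.] min [0.484 0.103 0.033] max [0.547 0.171 0.074]
side waste_tin 0.75 [285. 254.  67.  73.] min [0.477 0.194 0.001] max [0.535 0.343 0.05 ]
side waste_tin 0.65 [240. 322.  61.  70.] min [0.351 0.111 0.001] max [0.414 0.253 0.019]
side waste_tin 0.55 [348. 328.  52.  76.] min [0.471 0.023 0.003] max [0.535 0.089 0.084]
side blue_cap_vial 0.65 [267. 375.  21.  37.] min [0.365 0.034 0.003] max [0.391 0.058 0.055]
side tall_vial 0.74 [472. 270.  22.  45.] min [0.721 0.053 0.001] max [0.744 0.084 0.08 ]
side small_beaker 0.61 [318. 177.  26.  36.] min [0.647 0.417 0.004] max [0.687 0.46  0.05 ]
side pen 0.63 [256. 198.  24.  36.] min [0.528 0.404 0.003] max [0.551 0.534 0.011]
```

```bash
python3 -c "
import cv2
a=cv2.imread('pics/top0.png')[110:370,150:500]; cv2.imwrite('pics/c.png',cv2.resize(a,None,fx=2.25,fy=2.25))"
```

```text
(no output)
```

View pics/c.png

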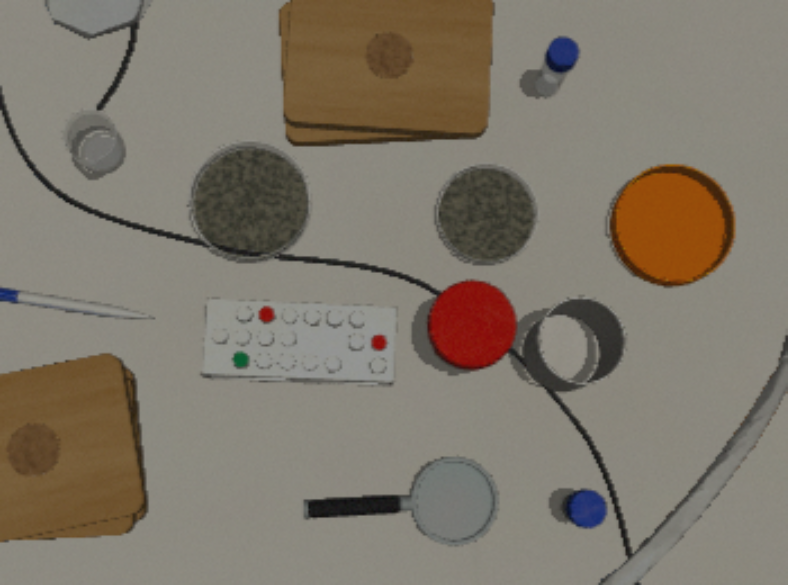

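View pics/side0.png

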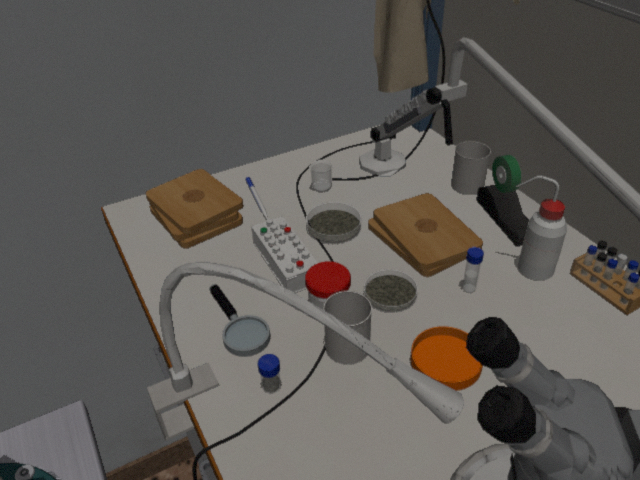

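Candidates in the crop: left soil dish (250,202), right soil dish (486,214), orange dish (672,225). The right one is smaller (about 82 mm against 95 mm), so it is the target, and orange is the look-alike. The lens handle already points nearly +y, so it can stay parallel all the way. Next I need precise fits and the obstacle heights for the path.

```bash
python3 - <<'E'
from h import *
C={c:(lambda z:pts(c,z["d"])[z["d"]>0])(np.load(f"{c}0.npz")) for c in["top","side"]}
P=np.vstack(list(C.values()))
print("height map max z (cm); rows x, cols y")
ys=np.arange(-.8,.5,.1); print("      ",np.round(ys,1))
for x in np.arange(0.1,.9,.1):
    print(round(x,1),[int(100*P[(abs(P[:,0]-x)<.05)&(abs(P[:,1]-y)<.05)][:,2].max(initial=-.01)) for y in ys])
def circ(p):
    A=np.c_[2*p[:,:2],np.ones(len(p))]; s=np.linalg.lstsq(A,(p[:,:2]**2).sum(1),rcond=None)[0]
    return np.round([s[0],s[1],np.sqrt(s[2]+s[0]**2+s[1]**2)],4)
for c,p in C.items():
    for n,(cx,cy,r0,z0,z1) in dict(small=(.619,.117,.06,.0125,.03),large=(.625,.313,.065,.0185,.03)).items():
        q=p[(np.hypot(p[:,0]-cx,p[:,1]-cy)<r0)&(p[:,2]>z0)&(p[:,2]<z1)]; print(c,n,len(q),circ(q),q[:,:2].min(0),q[:,:2].max(0))
    l=p[(p[:,0]>.33)&(p[:,0]<.43)&(p[:,1]>.1)&(p[:,1]<.28)&(p[:,2]>.008)&(p[:,2]<.03)]
    ring=l[l[:,1]<.183]; h=l[(l[:,1]>.20)]
    print(c,"ring",len(ring),circ(ring),(ring.min(0)+ring.max(0))/2,"handle",len(h),np.median(h,0),h.min(0),h.max(0),"slope dx/dy",np.polyfit(h[:,1],h[:,0],1))
    v,u=None,None
s=ctrl.sense();print(s["eef_pos"])
i=imaging.camera_info("wrist"); print(np.round(i["T_tool_cam"],3))
E
```

```text
height map max z (cm); rows x, cols y
       [-0.8 -0.7 -0.6 -0.5 -0.4 -0.3 -0.2 -0.1 -0.   0.1  0.2  0.3  0.4]
0.1 [-1, -1, -1, -1, -1, 5, 4, 0, 8, 2, 0, -1, -1]
0.2 [-1, -1, -1, -1, 1, 5, 1, -1, 0, 1, -1, -1, -1]
0.3 [-1, -1, -1, -1, 0, 0, 0, 0, 22, 22, 0, 0, 0]
0.4 [-1, -1, -1, -1, 0, 28, 27, 17, 22, 22, 2, 1, 5]
0.5 [-1, -1, -1, -1, 2, 29, 29, 16, 16, 8, 7, 5, 5]
0.6 [-1, -1, -1, -1, -1, 22, 23, 8, 2, 6, 1, 2, 5]
0.7 [-1, -1, -1, -1, 0, 14, 35, 35, 35, 34, 3, 3, 5]
0.8 [-1, -1, -1, -1, 7, 7, 0, 0, 34, 34, 34, 26, 17]
top small 131 [0.6191 0.1167 0.0416] [0.5770471  0.07413282] [0.66165659 0.1586514 ]
top large 162 [0.6264 0.3123 0.049 ] [0.57750379 0.26371266] [0.67638712 0.36118878]
top ring 625 [0.3846 0.1459 0.0264] [0.38493373 0.14669001 0.01204915] handle 298 [0.37931078 0.23213455 0.01583873] [0.37026024 0.200275   0.00820144] [0.38806958 0.26423944 0.02027044] slope dx/dy [-0.0601      0.39343781]
side small 258 [0.618  0.1172 0.0415] [0.57490604 0.07390095] [0.66143468 0.16058733]
side large 221 [0.6244 0.313  0.0489] [0.57504977 0.26156018] [0.67452711 0.36435972]
side ring 1154 [0.3831 0.1449 0.026 ] [0.3834478  0.14607372 0.01243408] handle 280 [0.37613001 0.23086689 0.0168106 ] [0.36910164 0.20067614 0.00824734] [0.386746   0.26708172 0.02095601] slope dx/dy [-0.05784682  0.38986503]
[ 0.18833909 -0.7001267   0.23129166]
[[ 0.    -0.948 -0.318  0.081]
 [ 1.     0.    -0.    -0.   ]
 [ 0.    -0.318  0.948 -0.141]
 [ 0.     0.     0.     1.   ]]
```

```bash
python3 - <<'E'
from h import *
P=np.vstack([(lambda z:pts(c,z["d"])[z["d"]>0])(np.load(f"{c}0.npz")) for c in["top","side"]])
q=P[(P[:,2]>.2)&(P[:,0]>.2)&(P[:,0]<1.1)&(abs(P[:,1])<.8)]
for y in np.arange(-.5,.5,.05):
    r=q[abs(q[:,1]-y)<.025]
    for a,b in((0,.6),(.6,1.2)):
        t=r[(r[:,0]>=a)&(r[:,0]<b)]
        if len(t)>3: print(round(y,2),len(t),np.round(t.min(0)[[0,2]],3),np.round(t.max(0)[[0,2]],3))
E
```

```text
-0.35 67 [0.535 0.2  ] [0.555 0.21 ]
-0.3 6734 [0.444 0.2  ] [0.6   0.291]
-0.3 95 [0.6 0.2] [0.611 0.203]
-0.25 6461 [0.438 0.2  ] [0.598 0.294]
-0.2 4036 [0.476 0.2  ] [0.567 0.293]
-0.2 313 [0.653 0.341] [0.676 0.355]
-0.15 1447 [0.66  0.338] [0.694 0.354]
-0.1 1323 [0.677 0.338] [0.709 0.353]
-0.05 1203 [0.693 0.336] [0.726 0.352]
-0.0 832 [0.368 0.2  ] [0.412 0.22 ]
-0.0 1091 [0.71  0.335] [0.742 0.351]
0.05 1279 [0.324 0.207] [0.386 0.228]
0.05 2494 [0.726 0.2  ] [1.002 0.42 ]
0.1 780 [0.295 0.2  ] [0.342 0.226]
0.1 4395 [0.743 0.2  ] [1.003 0.414]
0.15 3854 [0.759 0.2  ] [1.003 0.401]
0.2 3841 [0.763 0.2  ] [1.003 0.367]
0.25 4856 [0.761 0.2  ] [1.003 0.362]
0.3 3195 [0.771 0.2  ] [1.003 0.349]
0.35 1295 [0.777 0.2  ] [1.003 0.335]
0.4 919 [0.994 0.2  ] [1.002 0.321]
0.45 890 [0.902 0.2  ] [1.002 0.317]
```

```bash
python3 -m creep '[{"z":-0.06,"jaw":100},{"z":-0.06},{"z":-0.06},{"z":-0.06}]'; python3 -m creep '[{"x":0.041,"y":-0.041},{"x":0.041,"y":-0.041},{"x":0.041,"y":-0.041},{"x":0.041,"y":-0.041}]';python3 -c "
from h import *
s=ctrl.sense();print(np.round(s['joint_positions'],1),np.round(s['eef_pos'],3))"
```

```text
[69.6 33.9  2.8 92.2 -1.9 54.  -1.9] [ 0.188 -0.7    0.231]invalid input
invalid input
```

```bash
python3 -m creep '[{"x":0,"y":0,"z":-0.06,"rx":0,"ry":0,"rz":0,"jaw":100},{"x":0,"y":0,"z":-0.06,"rx":0,"ry":0,"rz":0,"jaw":100},{"x":0,"y":0,"z":-0.06,"rx":0,"ry":0,"rz":0,"jaw":100},{"x":0,"y":0,"z":-0.06,"rx":0,"ry":0,"rz":0,"jaw":100}]'
```

```text
clock: 1.6
eef_pos: [0.1882, -0.6998, 0.4735]
ee_rot: [[0.966, 0.26, 0.0], [0.26, -0.966, -0.0], [-0.0, 0.0, -1.0]]
force: [0.6, -0.3, -0.4]
finger_gap: 0.0858
grasp_force: 0.0
```

```bash
python3 -m creep '[{"x":0.041,"y":-0.041,"z":0,"rx":0,"ry":0,"rz":0,"jaw":100},{"x":0.041,"y":-0.041,"z":0,"rx":0,"ry":0,"rz":0,"jaw":100},{"x":0.041,"y":-0.041,"z":0,"rx":0,"ry":0,"rz":0,"jaw":100},{"x":0.041,"y":-0.041,"z":0,"rx":0,"ry":0,"rz":0,"jaw":100}]';python3 -c "
from h import *
s=ctrl.sense();print(np.round(s['joint_positions'],1),np.round(s['eef_pos'],3))"
```

```text
clock: 2.1
eef_pos: [0.3049, -0.4973, 0.4715]
ee_rot: [[0.966, 0.26, 0.0], [0.26, -0.966, -0.0], [0.0, 0.0, -1.0]]
force: [0.6, 0.1, 0.8]
finger_gap: 0.0859
grasp_force: 0.0
[ 54.4  12.4  -0.4  93.    0.1  74.6 -21. ] [ 0.305 -0.497  0.471]
```

```bash
python3 -m creep '[{"x":0.041,"y":-0.041,"z":0,"rx":0,"ry":0,"rz":0,"jaw":100},{"x":0.041,"y":-0.041,"z":0,"rx":0,"ry":0,"rz":0,"jaw":100},{"x":0.041,"y":-0.041,"z":0,"rx":0,"ry":0,"rz":0,"jaw":100},{"x":0.041,"y":-0.041,"z":0,"rx":0,"ry":0,"rz":0,"jaw":100}]'
python3 -m creep '[{"x":0,"y":0,"z":0,"rx":0,"ry":0,"rz":-0.171,"jaw":100},{"x":0,"y":0,"z":0,"rx":0,"ry":0,"rz":-0.171,"jaw":100},{"x":0,"y":0,"z":0,"rx":0,"ry":0,"rz":-0.171,"jaw":100},{"x":0,"y":0,"z":0,"rx":0,"ry":0,"rz":-0.171,"jaw":100}]'
python3 -m creep '[{"x":0,"y":0,"z":0,"rx":0,"ry":0,"rz":-0.171,"jaw":100},{"x":0,"y":0,"z":0,"rx":0,"ry":0,"rz":-0.171,"jaw":100},{"x":0,"y":0,"z":0,"rx":0,"ry":0,"rz":-0.171,"jaw":100},{"x":0,"y":0,"z":0,"rx":0,"ry":0,"rz":-0.171,"jaw":100}]'
python3 -c "
from h import *
s=ctrl.sense();print(np.round(s['joint_positions'],1),np.round(s['eef_pos'],3))"
```

```text
clock: 2.6
eef_pos: [0.4205, -0.2964, 0.4716]
ee_rot: [[0.966, 0.26, 0.001], [0.26, -0.966, -0.001], [0.001, 0.001, -1.0]]
force: [0.5, -0.1, -0.0]
finger_gap: 0.0853
grasp_force: 0.0
clock: 3.1
eef_pos: [0.4197, -0.298, 0.4714]
ee_rot: [[0.58, 0.815, 0.0], [0.815, -0.58, -0.0], [-0.0, 0.0, -1.0]]
force: [0.9, 0.0, -0.3]
finger_gap: 0.0854
grasp_force: 0.0
clock: 3.6
eef_pos: [0.4197, -0.2981, 0.4714]
ee_rot: [[-0.065, 0.998, 0.0], [0.998, 0.065, -0.0], [-0.0, 0.0, -1.0]]
force: [1.2, -0.4, -0.6]
finger_gap: 0.0853
grasp_force: 0.0
[ 44.1   6.9 -15.5 100.    1.9  73.4  31.9] [ 0.42  -0.298  0.471]
```

```bash
python3 -m creep '[{"x":0.058,"y":0.012,"z":0,"rx":0,"ry":0,"rz":0,"jaw":100},{"x":0.058,"y":0.012,"z":0,"rx":0,"ry":0,"rz":0,"jaw":100},{"x":0.058,"y":0.012,"z":0,"rx":0,"ry":0,"rz":0,"jaw":100},{"x":0.058,"y":0.012,"z":0,"rx":0,"ry":0,"rz":0,"jaw":100},{"x":0.058,"y":0.012,"z":0,"rx":0,"ry":0,"rz":0,"jaw":100}]'
python3 -m creep '[{"x":0.058,"y":-0.015,"z":0,"rx":0,"ry":0,"rz":0,"jaw":100},{"x":0.058,"y":-0.015,"z":0,"rx":0,"ry":0,"rz":0,"jaw":100},{"x":0.058,"y":-0.015,"z":0,"rx":0,"ry":0,"rz":0,"jaw":100},{"x":0.058,"y":-0.015,"z":0,"rx":0,"ry":0,"rz":0,"jaw":100}]'
python3 -m creep '[{"x":0,"y":0,"z":0.06,"rx":0,"ry":0,"rz":0,"jaw":100},{"x":0,"y":0,"z":0.06,"rx":0,"ry":0,"rz":0,"jaw":100},{"x":0,"y":0,"z":0.06,"rx":0,"ry":0,"rz":0,"jaw":100},{"x":0,"y":0,"z":0.06,"rx":0,"ry":0,"rz":0,"jaw":100},{"x":0,"y":0,"z":0,"rx":0,"ry":0,"rz":0,"jaw":100}]'
python3 - <<'E'
from h import *
s=ctrl.sense();print(np.round(s['joint_positions'],1),np.round(s['eef_pos'],4))
im,d=imaging.capture("wrist"); cv2.imwrite("pics/w1.png",im[...,::-1]); P=pts("wrist",d)
for r in imaging.silhouettes("wrist","lens"):
    p=P[r["mask"]&(d>0)&(P[...,2]>.009)&(P[...,2]<.03)]
    print(r["p"],r["bbox"],len(p))
    if len(p)<50: continue
    h=p[p[:,1]>.2]
    if len(h)>20: b=np.polyfit(h[:,1],h[:,0],1); print("handle",np.round(np.median(h,0),4),h.min(0),h.max(0),b, "x at .226",np.polyval(b,.226))
    g=p[p[:,1]<.183]
    if len(g): print("ring",g.min(0),g.max(0))
E
```

```text
clock: 4.22
eef_pos: [0.4622, -0.0032, 0.4716]
ee_rot: [[-0.06, 0.998, 0.001], [0.998, 0.06, -0.001], [-0.001, 0.001, -1.0]]
force: [-0.1, -0.3, 0.1]
finger_gap: 0.0853
grasp_force: 0.0
clock: 4.72
eef_pos: [0.3876, 0.2245, 0.4716]
ee_rot: [[-0.059, 0.998, 0.002], [0.998, 0.059, -0.0], [-0.0, 0.002, -1.0]]
force: [0.7, 0.3, 0.1]
finger_gap: 0.0853
grasp_force: 0.0
clock: 5.35
eef_pos: [0.3857, 0.2207, 0.2282]
ee_rot: [[-0.061, 0.998, -0.009], [0.998, 0.061, -0.004], [-0.004, -0.009, -1.0]]
force: [-0.5, -0.5, 0.3]
finger_gap: 0.0853
grasp_force: 0.0
[ -0.4  18.5 -43.  125.5  18.4  42.7 -52.3] [0.3857 0.2207 0.2282]
0.66 [322.0, 225.6, 61.0, 146.1] 3564
handle [0.3825 0.2343 0.0185] [0.37411581 0.20005822 0.00912516] [0.39120567 0.26766602 0.02138008] [-0.05845039  0.39621027] x at .226 0.38300048393692043
ring [0.35375698 0.1135157  0.00900024] [0.42237442 0.18294346 0.01702869]
0.32 [501.9, 10.0, 8.9, 20.0] 58
handle [0.5342 0.4058 0.0096] [0.53143743 0.39451863 0.00907299] [0.53731795 0.41002961 0.01161443] [0.14253359 0.47660251] x at .226 0.5088150967733048
```

View pics/w1.png

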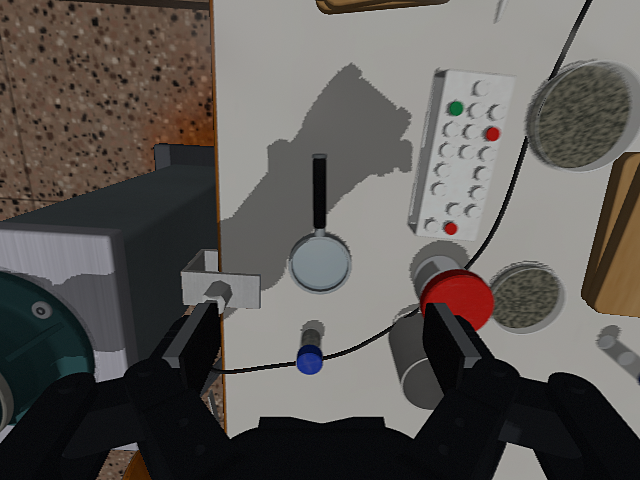

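```bash
python3 -m creep '[{"x":0.007,"y":-0.002,"z":0.03,"rx":0,"ry":0,"rz":0,"jaw":100},{"x":0,"y":0,"z":0.035,"rx":0,"ry":0,"rz":0,"jaw":100},{"x":0,"y":0,"z":0.035,"rx":0,"ry":0,"rz":0,"jaw":100},{"x":0,"y":0,"z":0.028,"rx":0,"ry":0,"rz":0,"jaw":100},{"x":0,"y":0,"z":0,"rx":0,"ry":0,"rz":0,"jaw":100}]'
python3 - <<'E'
from h import *
s=ctrl.sense();print(np.round(s['joint_positions'],1))
im,d=imaging.capture("side"); cv2.imwrite("pics/s1.png",im[...,::-1])
E
```

```text
clock: 6.08
eef_pos: [0.3878, 0.2307, 0.1046]
ee_rot: [[-0.06, 0.998, 0.003], [0.998, 0.06, 0.001], [0.001, 0.003, -1.0]]
force: [0.3, -0.7, 0.8]
finger_gap: 0.0854
grasp_force: 0.0
[-13.   30.  -30.9 131.3  35.3  26.6 -69.3]
```

View pics/s1.png

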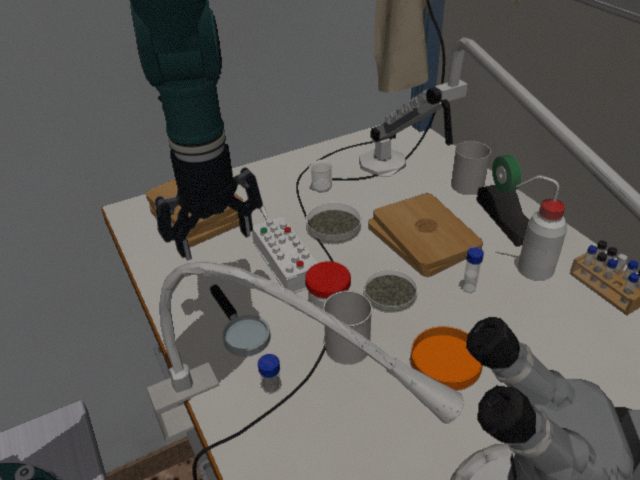

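The side picture shows the gripper above the handle (215,300), clear of the lamp neck and the rack. I'll go on down.

```bash
python3 -m creep '[{"x":-0.0025,"y":-0.0045,"z":0.02,"rx":0,"ry":0,"rz":0,"jaw":100},{"x":0,"y":0,"z":0.03,"rx":0,"ry":0,"rz":0,"jaw":100},{"x":0,"y":0,"z":0.025,"rx":0,"ry":0,"rz":0,"jaw":100},{"x":0,"y":0,"z":0.014,"rx":0,"ry":0,"rz":0,"jaw":100},{"x":0,"y":0,"z":0,"rx":0,"ry":0,"rz":0,"jaw":100}]'
python3 -m creep '[{"x":0,"y":0,"z":0.006,"rx":0,"ry":0,"rz":0,"jaw":100},{"x":0,"y":0,"z":0,"rx":0,"ry":0,"rz":0,"jaw":100}]'
```

```text
clock: 6.75
eef_pos: [0.3837, 0.2284, 0.0155]
ee_rot: [[-0.06, 0.998, 0.003], [0.998, 0.06, 0.002], [0.001, 0.004, -1.0]]
force: [0.1, -0.5, 0.4]
finger_gap: 0.0856
grasp_force: 0.0
clock: 7.0
eef_pos: [0.3826, 0.2274, 0.009]
ee_rot: [[-0.06, 0.998, 0.002], [0.998, 0.06, 0.001], [0.001, 0.002, -1.0]]
force: [-0.3, 0.2, -0.0]
finger_gap: 0.0854
grasp_force: 0.0
```

```bash
python3 -m creep '[{"x":0,"y":0,"z":0.005,"rx":0,"ry":0,"rz":0,"jaw":60},{"x":0,"y":0,"z":0,"rx":0,"ry":0,"rz":0,"jaw":30},{"x":0,"y":0,"z":0,"rx":0,"ry":0,"rz":0,"jaw":10},{"x":0,"y":0,"z":0,"rx":0,"ry":0,"rz":0,"jaw":0},{"x":0,"y":0,"z":0,"rx":0,"ry":0,"rz":0,"jaw":0}]' 70
python3 -m creep '[{"x":0,"y":0,"z":0,"rx":0,"ry":0,"rz":0,"jaw":0},{"x":0,"y":0,"z":0,"rx":0,"ry":0,"rz":0,"jaw":0},{"x":0,"y":0,"z":0,"rx":0,"ry":0,"rz":0,"jaw":0},{"x":0,"y":0,"z":0,"rx":0,"ry":0,"rz":0,"jaw":0}]'
```

```text
clock: 7.62
eef_pos: [0.3817, 0.227, 0.0035]
ee_rot: [[-0.06, 0.998, 0.0], [0.998, 0.06, 0.0], [0.0, 0.0, -1.0]]
force: [-1.4, -1.5, 4.7]
finger_gap: 0.0123
grasp_force: 68.7
clock: 8.12
eef_pos: [0.3817, 0.227, 0.0035]
ee_rot: [[-0.06, 0.998, 0.0], [0.998, 0.06, 0.0], [0.0, 0.0, -1.0]]
force: [-1.2, -0.5, 5.8]
finger_gap: 0.0117
grasp_force: 68.9
```

```bash
python3 -m creep '[{"x":0,"y":0,"z":-0.01,"rx":0,"ry":0,"rz":0,"jaw":0},{"x":0,"y":0,"z":-0.03,"rx":0,"ry":0,"rz":0,"jaw":0},{"x":0,"y":0,"z":-0.045,"rx":0,"ry":0,"rz":0,"jaw":0},{"x":0,"y":0,"z":-0.045,"rx":0,"ry":0,"rz":0,"jaw":0},{"x":0,"y":0,"z":-0.03,"rx":0,"ry":0,"rz":0,"jaw":0}]'
python3 -m creep '[{"x":0,"y":0,"z":-0.01,"rx":0,"ry":0,"rz":0,"jaw":0},{"x":0,"y":0,"z":0,"rx":0,"ry":0,"rz":0,"jaw":0},{"x":0,"y":0,"z":0,"rx":0,"ry":0,"rz":0,"jaw":0}]'
cat > lens.py <<'E'
from h import *
s=ctrl.sense(); print(np.round(s['joint_positions'],1),np.round(s['eef_pos'],4),s["finger_gap"],s["grasp_force"])
R=np.array(s["ee_rot"]);o=np.array(s["eef_pos"])
for c in["wrist","top","side"]:
    im,d=imaging.capture(c); cv2.imwrite(f"pics/L{c}{s['clock']:.1f}.png",im[...,::-1]); P=pts(c,d)
    L=(P-o)@R   # tool frame
    m=(d>0)&(abs(L[...,2])<.03)&(L[...,0]<-.04)&(L[...,0]>-.13)&(abs(L[...,1])<.05)
    q=L[m]
    if len(q)<40: print(c,len(q)); continue
    med=np.median(q[:,2]); q=q[abs(q[:,2]-med)<.02]
    A=np.c_[q[:,:2],np.ones(len(q))]; f=np.linalg.lstsq(A,q[:,2],rcond=None)[0]
    print(c,len(q),"tool min",np.round(np.percentile(q,.5,0),4),"max",np.round(np.percentile(q,99.5,0),4),"slopes",np.round(f[:2],3))
E
python3 lens.py
```

```text
clock: 8.75
eef_pos: [0.382, 0.2269, 0.1649]
ee_rot: [[-0.06, 0.998, 0.001], [0.998, 0.06, 0.001], [0.001, 0.001, -1.0]]
force: [-0.0, -0.4, -0.2]
finger_gap: 0.0123
grasp_force: 68.5
clock: 9.12
eef_pos: [0.3811, 0.2263, 0.1721]
ee_rot: [[-0.06, 0.998, -0.002], [0.998, 0.06, -0.001], [-0.001, -0.002, -1.0]]
force: [1.0, -0.5, -1.0]
finger_gap: 0.0122
grasp_force: 68.5
[ -4.2  23.9 -41.1 129.   27.1  35.7 -61.9] [0.3811 0.2263 0.1721] 0.012213210093689903 68.45776319503784
wrist 1408 tool min [-0.0619 -0.0117 -0.0097] max [-0.0406  0.0106  0.0045] slopes [-0.187  0.007]
top 133 tool min [-0.1131  0.0113 -0.0109] max [-0.079   0.0332 -0.0017] slopes [ 0.331 -0.542]
side 1776 tool min [-0.1163 -0.0367 -0.0116] max [-0.0416  0.0302  0.0027] slopes [-0.022  0.009]
```

```bash
python3 -m creep '[{"x":-0.006,"y":0.02,"z":0,"rx":0,"ry":0,"rz":0,"jaw":0},{"x":-0.006,"y":0.04,"z":0,"rx":0,"ry":0,"rz":0,"jaw":0},{"x":-0.006,"y":0.045,"z":0,"rx":0,"ry":0,"rz":0,"jaw":0},{"x":-0.006,"y":0.045,"z":0,"rx":0,"ry":0,"rz":0,"jaw":0},{"x":-0.006,"y":0.04,"z":0,"rx":0,"ry":0,"rz":0,"jaw":0}]'
python3 -m creep '[{"x":-0.006,"y":0.03,"z":0,"rx":0,"ry":0,"rz":0,"jaw":0},{"x":-0.006,"y":0.012,"z":0,"rx":0,"ry":0,"rz":0,"jaw":0},{"x":0,"y":0,"z":0,"rx":0,"ry":0,"rz":0,"jaw":0},{"x":0,"y":0,"z":0,"rx":0,"ry":0,"rz":0,"jaw":0}]'
python3 lens.py; ls pics
```

```text
clock: 9.9
eef_pos: [0.5764, 0.2071, 0.1726]
ee_rot: [[-0.058, 0.998, 0.0], [0.998, 0.058, -0.0], [-0.0, 0.0, -1.0]]
force: [-0.8, 0.6, -0.7]
finger_gap: 0.0121
grasp_force: 68.4
clock: 10.4
eef_pos: [0.6143, 0.1993, 0.1731]
ee_rot: [[-0.061, 0.998, -0.002], [0.998, 0.061, -0.0], [-0.0, -0.002, -1.0]]
force: [0.4, 0.0, -0.4]
finger_gap: 0.0116
grasp_force: 68.5
[  3.6  36.8 -38.1 104.2  29.1  49.3 -45. ] [0.6143 0.1993 0.1731] 0.011640105364513969 68.46171498298645
wrist 1416 tool min [-0.0619 -0.0117 -0.0098] max [-0.0405  0.0106  0.0046] slopes [-0.188  0.005]
top 1690 tool min [-0.1151 -0.0359 -0.0113] max [-0.0423  0.0312  0.0034] slopes [-0.003 -0.011]
side 1519 tool min [-0.1158 -0.0374 -0.0119] max [-0.042   0.0307  0.0033] slopes [-0.033 -0.024]
Lside10.4.png
Lside9.1.png
Ltop10.4.png
Ltop9.1.png
Lwrist10.4.png
Lwrist9.1.png
c.png
s1.png
side0.png
top0.png
w1.png
```

```bash
python3 -m creep '[{"x":-0.002,"y":0.002,"z":0.02,"rx":0,"ry":0,"rz":0,"jaw":0},{"x":0,"y":0,"z":0.035,"rx":0,"ry":0,"rz":0,"jaw":0},{"x":0,"y":0,"z":0.035,"rx":0,"ry":0,"rz":0,"jaw":0},{"x":0,"y":0,"z":0.025,"rx":0,"ry":0,"rz":0,"jaw":0},{"x":0,"y":0,"z":0.01,"rx":0,"ry":0,"rz":0,"jaw":0}]'
python3 -m creep '[{"x":0,"y":0,"z":0,"rx":0,"ry":0,"rz":0,"jaw":0},{"x":0,"y":0,"z":0,"rx":0,"ry":0,"rz":0,"jaw":0}]'
python3 lens.py; python3 -c "
import cv2,glob
f=sorted(glob.glob('pics/Lside1*'))[-1];a=cv2.imread(f)[200:360,250:470]
cv2.imwrite('pics/z.png',cv2.resize(a,None,fx=3.5,fy=3.5))"
```

```text
clock: 11.18
eef_pos: [0.6163, 0.1962, 0.0455]
ee_rot: [[-0.06, 0.998, -0.004], [0.998, 0.06, -0.002], [-0.002, -0.004, -1.0]]
force: [0.7, 0.5, -1.1]
finger_gap: 0.012
grasp_force: 68.4
clock: 11.42
eef_pos: [0.6187, 0.1977, 0.0492]
ee_rot: [[-0.06, 0.998, 0.002], [0.998, 0.06, 0.001], [0.001, 0.002, -1.0]]
force: [0.4, 1.0, -0.9]
finger_gap: 0.0119
grasp_force: 68.4
[ -0.7  45.3 -31.5 107.3  37.2  37.9 -51.4] [0.6187 0.1977 0.0492] 0.01189108921342228 68.44818592071533
wrist 1424 tool min [-0.062  -0.0116 -0.0099] max [-0.0405  0.0108  0.0045] slopes [-0.186  0.007]
top 1227 tool min [-0.1153 -0.0356 -0.0116] max [-0.0418  0.0317  0.0023] slopes [-0.004 -0.005]
side 1392 tool min [-0.1162 -0.0368 -0.0122] max [-0.0424  0.0304  0.0036] slopes [-0.03  -0.024]
```

View pics/z.png

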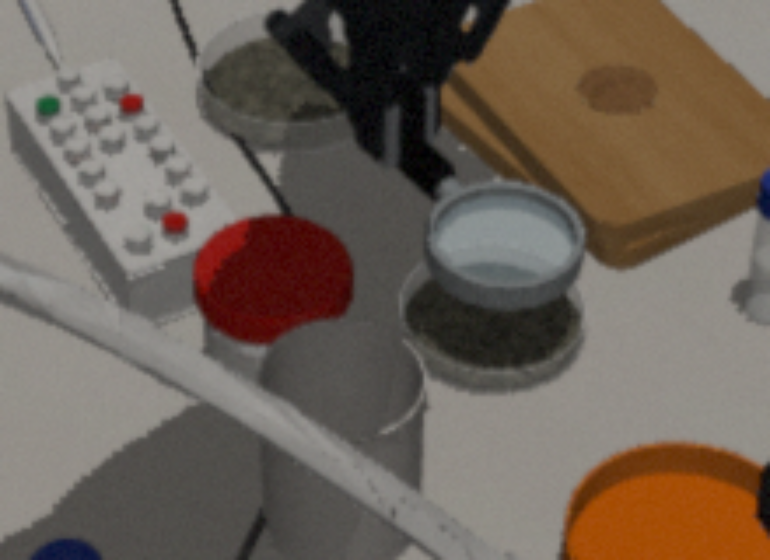

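Lens (505,243) hangs level over the small dish (493,320), with everything else in place. I'll lower it the last bit.

```bash
python3 -m creep '[{"x":0,"y":-0.002,"z":0.009,"rx":0,"ry":0,"rz":0,"jaw":0},{"x":0,"y":0,"z":0.009,"rx":0,"ry":0,"rz":0,"jaw":0},{"x":0,"y":0,"z":0,"rx":0,"ry":0,"rz":0,"jaw":0},{"x":0,"y":0,"z":0,"rx":0,"ry":0,"rz":0,"jaw":0},{"x":0,"y":0,"z":0,"rx":0,"ry":0,"rz":0,"jaw":0}]'
python3 lens.py; python3 - <<'E'
from h import *
import glob
for c in["top","side"]:
    z=np.load(f"{c}0.npz"); im,d=imaging.capture(c); P=pts(c,d)
    ok=(d>0)&(np.hypot(P[...,0]-.619,P[...,1]-.117)<.055)&(P[...,2]>.036)&(P[...,2]<.05); q=P[ok]
    print(c,"lens top",len(q),np.round(np.percentile(q,1,0),4),np.round(np.percentile(q,99,0),4))
    if c=="side": cv2.imwrite('pics/z2.png',cv2.resize(np.ascontiguousarray(im[200:360,250:470,::-1]),None,fx=3.5,fy=3.5))
E
```

```text
clock: 12.2
eef_pos: [0.6162, 0.1972, 0.0305]
ee_rot: [[-0.06, 0.998, 0.0], [0.998, 0.06, 0.0], [0.0, 0.0, -1.0]]
force: [-0.1, -0.2, -0.5]
finger_gap: 0.0121
grasp_force: 68.4
[ -1.5  46.6 -30.3 107.8  38.4  36.1 -52.5] [0.6162 0.1972 0.0305] 0.01209315741592279 68.44781041145325
wrist 1422 tool min [-0.0624 -0.0117 -0.0097] max [-0.0406  0.0106  0.0047] slopes [-0.192  0.006]
top 1212 tool min [-0.1202 -0.0411 -0.0119] max [-0.0409  0.0323  0.0159] slopes [-0.017 -0.043]
side 1516 tool min [-0.1217 -0.0445 -0.0119] max [-0.0411  0.0326  0.0172] slopes [-0.084 -0.084]
top lens top 406 [0.5854 0.0809 0.036 ] [0.6533 0.1677 0.0433]
side lens top 758 [0.5842 0.0811 0.036 ] [0.6517 0.1697 0.0453]
```

View pics/z2.png

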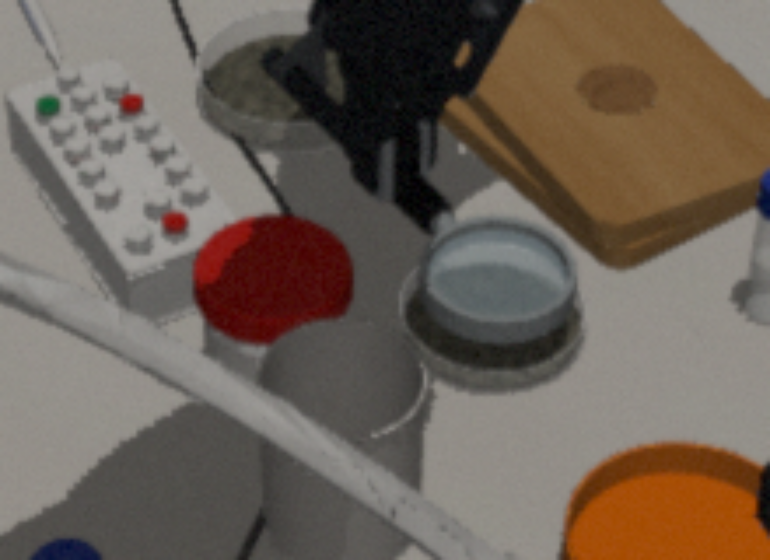

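The lens (500,280) is centred at (0.619, 0.116) and its underside is about 11 mm above the rim. It touches nothing.

```bash
python3 -c "
from station import ctrl,job_done
s=ctrl.sense();print(s['qd'],s['grasp_force']);print(job_done())"
```

```text
[-0.02940529  0.01617168  0.03559225  0.0751726  -0.02813927  0.02644493
  0.13226941] 68.44736695289612
the job is handed in; nothing more can be done
None
```

The job is handed in: the gripper holds the hand lens still and level over the small soil dish, by my measurements about 1 mm off centre and 11 mm above the rim. I saw no sign of contact or of anything else having moved; no verdict came back.

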